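Find the heavier clock weight and show it to the bench camera

ROBOT

A 7-joint arm with a two-finger parallel gripper is mounted at the origin on the work surface. World frame = base frame: x ahead of the robot, y to its left, z up, the work surface at z = 0. Lengths are in m, angles in rad, forces in N, time in s.
With the tool pointing down it reaches from about 0.425 to 0.925 m from the base axis. Payload 6.8 kg.
Tool frame: the origin (TCP) lies on the centre line of the jaws, within the pads' length; the fingertips stand 17 mm ahead of it and the grasp point (between the pads) lies 2 mm behind it (nose_length is the distance from the TCP to the fingertips, in m); z points along the fingers, x is the direction in which the jaws open and shut, and the axes are right-handed (so a half turn about z gives the same grasp; the last joint's range is limited). The gripper opens to 85 mm and grips with 20 to 120 N. Pads are 22 mm wide; open, the fingers measure 114 mm over their backs; the gripper's body (76 mm by 85 mm) begins 54 mm behind the grasp point. The pads swing forward as they close: fully open they stand 13 mm farther back than shut.
Start: joints at [-1.371, 0.477, 0.022, 1.555, -0.011, 1.109, -0.083], TCP at [0.204, 0.643, 0.248] pointing down, gripper open.
Joint ranges: [-2.96, 2.96], [-0.34, 2.1], [-1.41, 1.46], [0.24, 2.44], [-1.37, 4.51], [0.17, 1.92], [-2.96, 2.96]. Speed limits (rad/s): [2.39, 2.39, 3.14, 3.14, 3.14, 3.14, 3.14].

INTERFACE

Orientations are given as a unit quaternion [w, x, y, z].
In Python, from station import * gives the robot as it stands.
- The arm moves only by the tool send_rows, never from a script. Its argument "commands" is a list of rows, each an object with "translation": the shift along the tool's x, y, z in m, a list of three; "rot": the turn, a rotation vector about the tool's x, y, z in degrees, a list of three; "grip": the finger opening in m, from 0 to 0.0854. In form: [{"translation": [tx, ty, tz], "rot": [rx, ry, rz], "grip": grip}, ...]. A call has exactly 5 rows; each row shifts and turns the commanded pose from where the row before left it, along the tool's axes as they then stand; what a row does not reach is not made up. A row lasts 1/12 s, in which the tool goes at most 41.7 mm and 7.16 degrees, less where a joint would pass 70% of its speed; a pose out of reach is approached as far as the arm can. A call with a gripper value outside its range is refused whole. The fingers move at their own pace and stop on an object; "force" is the grip in N (left out, the last holds). Time passes only in rows, so rows that do not move let the fingers close, or fill a call up. It gives the time, the measured TCP pose, the force and the opening at its end, in the units of the state.
- get_obs(): the state, without advancing time (a new reading comes with each control period).
- read_camera(name): name is "side" or "top"; returns a dict with "pixels" (384x512x3 uint8, red, green, blue), "depth" (384x512 float32, m along the optical axis (not along the pixel's ray), 0 where there is no reading), "mtx" (3x3 intrinsics, pixels), "dist" ([k1, k2, p1, p2, k3] as OpenCV has them; the pictures are not rectified), "extrinsics" (4x4, takes a point from camera to world coordinates). Camera axes: x right, y up, looking along -z (the intrinsics and any distortion apply to the point x, -y, -z); pixel columns grow to the right and rows downward; lengths in m; the calibration is good to about 2 mm. A picture is of the moment at which its call begins.
- hand_in(): hands the job in, once; it reports no verdict.
The state is a dict: "t": time; "q": joint angles; "joint_vel": joint speeds; "joint_torque": joint torques, N m; "eef_pos": TCP position; "tool_rot": TCP orientation; "contact_force": force on the tool from outside, world axes, zero at the start; "torque": the same for the moment, N m; "gripper_width": opening from 0.0 (shut) to 1.0 (fully open).
Only numpy, scipy, OpenCV 4.12 (cv2) and the standard library are available. Lean on these libraries where they do the work, as an engineer would, in place of code of your own. Each camera call takes 0.05 s, during which the arm holds its last target.

TASK

Take the clear dust cover off the two clock weights, stand it right way up on the bench beside their wooden plinth and let go of it. To feel which of the brass weights is heavier, lift each straight up off the plinth in turn, first the one nearer the robot, standing it back in its place, then the farther one; no weight may be dropped or tipped over. Finish while holding the heavier one in the gripper, with the lighter standing upright on the plinth: hold it upright and still in front of the bench camera's lens, centred above its round white pad, its middle level with the lens, touching nothing else; leave the other things on the bench alone.

Things in the scene. Friction and masses are not known exactly. Their poses are not given: they have to be found in the camera images.
- plinth: fixed dark wooden board, 190 (its x) x 116 (its y) x 12 mm thick, lying flat on the bench. Origin: centre of its underside; top face 12 mm above the bench. Its +x points away from the robot (turned up to 0.3 rad). The two weights stand on it one behind the other along its x axis, about 76 mm apart, within about 8 mm of 38 mm either side of its middle.
- cover: loose clear plastic dust cover (about 0.25 kg), an open-bottomed box standing over both weights on the plinth: outside 158 (its x) x 86 (its y) x 114 mm high, walls 3 mm, roof 4 mm, with a black knob in the middle of the roof. Origin: centre of its open lower rim; z up. It must be raised by at least 110 mm to come clear of the weights.
- cover_knob (a point): point to grip on the cover's black upright cylindrical knob, 24 mm in diameter and 40 mm tall; the point lies on its axis, 24 mm above the roof's upper face and 138 mm above the cover's origin.
- weight_1: one of two brass clock weights that look exactly alike, standing upright on the plinth: plain cylinder 40 mm in diameter and 80 mm tall with a small steel hanging loop on top (24 mm wide at most, whole height 105 mm). One is filled to roughly 0.65 kg, the other to roughly 0.3 kg (the heavier weighs about twice the lighter); nothing that can be seen tells which, and the heavier may be the nearer or the farther. Origin: centre of its underside; z: up along its axis. 
- weight_2: one of two brass clock weights that look exactly alike, standing upright on the plinth: plain cylinder 40 mm in diameter and 80 mm tall with a small steel hanging loop on top (24 mm wide at most, whole height 105 mm). One is filled to roughly 0.65 kg, the other to roughly 0.3 kg (the heavier weighs about twice the lighter); nothing that can be seen tells which, and the heavier may be the nearer or the farther. Origin: centre of its underside; z: up along its axis. 
- weight_1_mid (a point): middle of weight_1's cylinder, 40 mm above its underside
- weight_2_mid (a point): middle of weight_2's cylinder, 40 mm above its underside
- bench_camera: fixed bench camera: steel base plate 190 x 90 x 10 mm on the bench, reaching from 40 mm behind to 150 mm ahead of the origin along its +x, with a round white pad 60 mm in diameter on it around the origin; on a post at +130 mm sits a black camera (55 x 44 x 44 mm, top 122 mm above the bench) whose lens front is 83 mm from the pad's axis and looks along -x over the pad, its centre 100 mm above the bench. Origin: under the middle of the pad, at bench height.
- view_point (a point): the point in front of the lens where the middle of the heavier weight belongs: straight above the middle of the white pad, 100 mm above the bench
- jar: glass jar with a red cap, 56 mm in diameter, 65 mm tall. Origin: centre of its underside. A bystander: leave it alone.
- blower: blue dust blower bulb standing upright, 58 mm in diameter, 100 mm tall. Origin: centre of its underside. A bystander: leave it alone.
- screwdriver: small screwdriver, 130 mm long, lying on the bench, its axis along its x. A bystander: leave it alone.
- loupe: black eye loupe, a ring 36 mm in diameter and 28 mm tall. Origin: centre of its underside. A bystander: leave it alone.

How it is judged:
On the way, in this order (a step that is already met when the one before it is completed fails the run):
1. the dust cover stands on the bench off the plinth, right way up, let go (height (world z) of cover below 0.006 m and angle between cover's own z axis and vertical below 0.06 rad and contact force between the fingers and cover below 0.1 N and linear speed of cover below 0.03 m/s), for 0.2 s.
2. the weight on the near half of the plinth is lifted off it in the gripper, the other still standing there (((z of weight_1 in the frame of plinth above 0.025 m and contact force between the fingers and weight_1 above 0.5 N and contact force between weight_1 and plinth below 0.05 N and x of weight_1 in the frame of plinth below -0.012 m and z of weight_2 in the frame of plinth between 0.008 and 0.016 m and angle between weight_2's own z axis and vertical below 0.1 rad and x of weight_2 in the frame of plinth between -0.095 and 0.095 m and y of weight_2 in the frame of plinth between -0.058 and 0.058 m and contact force between the fingers and weight_2 below 0.1 N) or (z of weight_2 in the frame of plinth above 0.025 m and contact force between the fingers and weight_2 above 0.5 N and contact force between weight_2 and plinth below 0.05 N and x of weight_2 in the frame of plinth below -0.012 m and z of weight_1 in the frame of plinth between 0.008 and 0.016 m and angle between weight_1's own z axis and vertical below 0.1 rad and x of weight_1 in the frame of plinth between -0.095 and 0.095 m and y of weight_1 in the frame of plinth between -0.058 and 0.058 m and contact force between the fingers and weight_1 below 0.1 N))), for 0.1 s.
3. the weight on the far half is lifted off it in the gripper, the first one standing in its place again (((z of weight_1 in the frame of plinth above 0.025 m and contact force between the fingers and weight_1 above 0.5 N and contact force between weight_1 and plinth below 0.05 N and x of weight_1 in the frame of plinth above 0.012 m and z of weight_2 in the frame of plinth between 0.008 and 0.016 m and angle between weight_2's own z axis and vertical below 0.1 rad and x of weight_2 in the frame of plinth between -0.095 and 0.095 m and y of weight_2 in the frame of plinth between -0.058 and 0.058 m and contact force between the fingers and weight_2 below 0.1 N and x of weight_2 in the frame of plinth below -0.012 m) or (z of weight_2 in the frame of plinth above 0.025 m and contact force between the fingers and weight_2 above 0.5 N and contact force between weight_2 and plinth below 0.05 N and x of weight_2 in the frame of plinth above 0.012 m and z of weight_1 in the frame of plinth between 0.008 and 0.016 m and angle between weight_1's own z axis and vertical below 0.1 rad and x of weight_1 in the frame of plinth between -0.095 and 0.095 m and y of weight_1 in the frame of plinth between -0.058 and 0.058 m and contact force between the fingers and weight_1 below 0.1 N and x of weight_1 in the frame of plinth below -0.012 m))), for 0.1 s.
At the end, for the whole second after the job is handed in: One weight in the gripper, middle within 30 mm of the view point, within 0.2 rad of upright, still, off the camera; the other, the lighter (bearing on the plinth with under 4.6 N), upright on the plinth, let go; cover right way up on the bench off the plinth, let go (all of step 1 and ((linear speed of each of weight_1, weight_2 below 0.03 m/s and angular speed of weight_1 below 0.3 rad/s and distance between weight_1_mid and view_point below 0.03 m and angle between weight_1's own z axis and vertical below 0.2 rad and contact force between the fingers and weight_1 above 1 N and contact force between weight_1 and bench_camera below 0.05 N and z of weight_2 in the frame of plinth between 0.008 and 0.016 m and angle between weight_2's own z axis and vertical below 0.1 rad and x of weight_2 in the frame of plinth between -0.095 and 0.095 m and y of weight_2 in the frame of plinth between -0.058 and 0.058 m and contact force between the fingers and weight_2 below 0.1 N and contact force between weight_2 and plinth below 4.6 N) or (linear speed of each of weight_2, weight_1 below 0.03 m/s and angular speed of weight_2 below 0.3 rad/s and distance between weight_2_mid and view_point below 0.03 m and angle between weight_2's own z axis and vertical below 0.2 rad and contact force between the fingers and weight_2 above 1 N and contact force between weight_2 and bench_camera below 0.05 N and z of weight_1 in the frame of plinth between 0.008 and 0.016 m and angle between weight_1's own z axis and vertical below 0.1 rad and x of weight_1 in the frame of plinth between -0.095 and 0.095 m and y of weight_1 in the frame of plinth between -0.058 and 0.058 m and contact force between the fingers and weight_1 below 0.1 N and contact force between weight_1 and plinth below 4.6 N))); the arm keeps its last pose, push and grip.
It fails at once if a weight is tipped over (angle between any of weight_1, weight_2's own z axis and vertical above 0.7 rad).
It fails at once if the cover is tipped over (angle between cover's own z axis and vertical above 0.8 rad).
It fails at once if a weight or the cover is dropped (falls free faster than 0.7 m/s) ((linear speed of weight_1 above 0.7 m/s and contact force between the fingers and weight_1 below 0.1 N) or (linear speed of weight_2 above 0.7 m/s and contact force between the fingers and weight_2 below 0.1 N) or (linear speed of cover above 0.7 m/s and contact force between the fingers and cover below 0.1 N)).
It fails at once if a bystander is moved more than 40 mm (distance of any of jar, blower, screwdriver, loupe from where it was at the start of the episode above 0.04 m).
It also fails if it takes over 72 s, if anything falls off the work surface, if the arm or the gripper's body presses on something with over 40 N, if the wrist force passes 120 N, or if a joint passes its speed limit or range.

## Working session

There is one attempt and no reset: what is moved stays moved. The work goes in short steps, Python scripts to look and compute and a tool call to move; the robot and the scene stay as the last step left them, time stands still between calls to the robot, and variables do not carry over. Pictures are saved under pics/ and viewed, and the job is handed in when it is done.

Besides the shell and the picture viewer there is one more tool, called in YAML: its name, and indented under it one key for each argument. send_rows: Moves the arm, as the interface text tells. Its arguments: {"type":"object","properties":{"commands":{"type":"array","items":{"type":"object","properties":{"translation":{"type":"array","items":{"type":"number"}},"rot":{"type":"array","items":{"type":"number"}},"grip":{"type":"number"}}}},"force":{"type":"number"}},"required":["commands"]}

```bash
mkdir -p pics; ls; python3 - <<'E'
from station import *
import numpy as np, cv2
o=get_obs(); print(o)
for n in ("side","top"):
    c=read_camera(n); cv2.imwrite(f"pics/{n}0.png",c["pixels"][:,:,::-1]); print(n,c["mtx"],c["dist"],c["extrinsics"]); np.savez(f"{n}0.npz",**c)
E
```

```text
pics
{'t': 0.0, 'q': array([-1.3710722 ,  0.4777912 ,  0.02235154,  1.55648207, -0.01153591,
        1.10933168, -0.08307663]), 'joint_vel': array([-0.00028908,  0.00012822,  0.00022944,  0.00171027, -0.00103111,
       -0.0008966 , -0.00082493]), 'joint_torque': array([ 7.37883929e-04, -5.96437311e+01,  1.60761729e+00, -2.81200576e+01,
        1.23029601e-02,  9.27430432e-03, -1.86153744e-05]), 'eef_pos': array([0.20434907, 0.64270785, 0.24731897]), 'tool_rot': array([ 6.01189753e-04,  8.07145374e-01,  5.90351977e-01, -7.25470180e-04]), 'contact_force': array([-0.53343862,  0.63487198,  0.53653284]), 'torque': array([-0.03506195,  0.00489799,  0.01464268]), 'gripper_width': 1.0035311512532124}
side [[492.93525932   0.         269.56571525]
 [  0.         492.93525932 181.04527285]
 [  0.           0.           1.        ]] [-0.14469541  0.          0.          0.          0.        ] [[ 0.90089244  0.33930548 -0.27067434  0.16595712]
 [-0.43403908  0.70181232 -0.56486241 -0.78765989]
 [-0.00169833  0.62636352  0.77952925  1.21324779]
 [ 0.          0.          0.          1.        ]]
top [[411.02428256   0.         263.04612631]
 [  0.         411.02428256 187.52614181]
 [  0.           0.           1.        ]] [-0.12118732  0.          0.          0.          0.        ] [[-0.01560203  0.99213764 -0.12417521  0.39673528]
 [-0.99984757 -0.01645407 -0.00583893 -0.01363317]
 [-0.00783621  0.12406519  0.99224313  1.21060147]
 [ 0.          0.          0.          1.        ]]
```

View pics/side0.png

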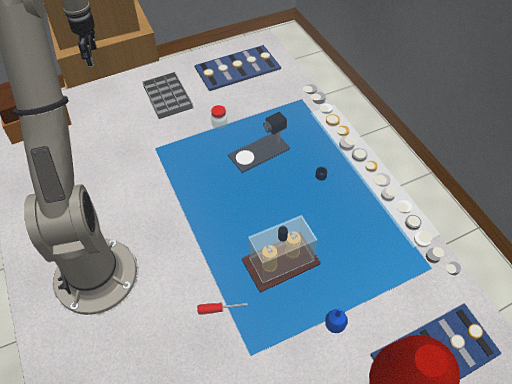

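View pics/top0.png

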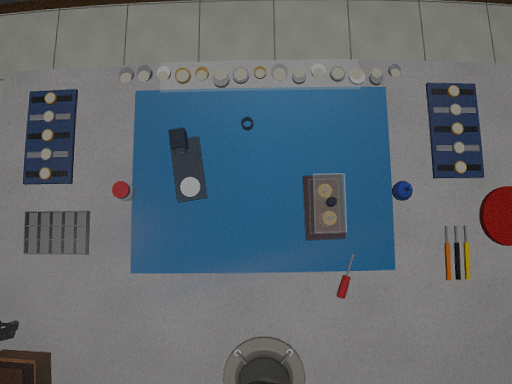

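```bash
cat > h.py <<'E'
import numpy as np, cv2
def rays(c,uv):
    p=cv2.undistortPoints(np.array(uv,float).reshape(-1,1,2),c["mtx"],c["dist"]).reshape(-1,2)
    d=np.c_[p[:,0],-p[:,1],-np.ones(len(p))]
    return d
def at_z(c,uv,z):
    E=c["extrinsics"]; d=rays(c,uv)@E[:3,:3].T; o=E[:3,3]
    return o+d*((z-o[2])/d[:,2])[:,None]
def cloud(c):
    h,w=c["depth"].shape; u,v=np.meshgrid(np.arange(w),np.arange(h))
    d=rays(c,np.c_[u.ravel(),v.ravel()])*c["depth"].reshape(-1,1)
    E=c["extrinsics"]; return (d@E[:3,:3].T+E[:3,3]).reshape(h,w,3)
def project(c,P):
    E=c["extrinsics"]; p=(np.atleast_2d(P)-E[:3,3])@E[:3,:3]
    q=np.c_[p[:,0],-p[:,1],-p[:,2]]
    return cv2.projectPoints(q,np.zeros(3),np.zeros(3),c["mtx"],c["dist"])[0].reshape(-1,2)
def crop(c,x0,x1,y0,y1,s,f):
    cv2.imwrite(f,cv2.resize(c["pixels"][y0:y1,x0:x1,::-1],None,fx=s,fy=s,interpolation=cv2.INTER_CUBIC))
E
python3 - <<'E'
from h import *
s=dict(np.load("side0.npz"));t=dict(np.load("top0.npz"))
crop(t,295,355,165,250,7,"pics/tp.png"); crop(s,230,330,205,300,6,"pics/sp.png"); crop(t,160,215,120,210,6,"pics/tc.png")
P=cloud(t)
for v in range(170,245,6): print(v,[tuple((P[v,u]*1000).round().astype(int)) for u in (306,312,318,325,331,338,344,348)])
E
```

```text
170 [(np.int64(600), np.int64(-136), np.int64(-4)), (np.int64(598), np.int64(-153), np.int64(3)), (np.int64(598), np.int64(-171), np.int64(2)), (np.int64(597), np.int64(-192), np.int64(3)), (np.int64(598), np.int64(-211), np.int64(0)), (np.int64(597), np.int64(-232), np.int64(0)), (np.int64(597), np.int64(-249), np.int64(2)), (np.int64(597), np.int64(-262), np.int64(-1))]
176 [(np.int64(579), np.int64(-134), np.int64(13)), (np.int64(562), np.int64(-139), np.int64(123)), (np.int64(562), np.int64(-155), np.int64(123)), (np.int64(561), np.int64(-173), np.int64(126)), (np.int64(561), np.int64(-190), np.int64(126)), (np.int64(560), np.int64(-208), np.int64(126)), (np.int64(560), np.int64(-224), np.int64(126)), (np.int64(578), np.int64(-261), np.int64(3))]
182 [(np.int64(561), np.int64(-133), np.int64(13)), (np.int64(547), np.int64(-140), np.int64(111)), (np.int64(545), np.int64(-154), np.int64(129)), (np.int64(544), np.int64(-173), np.int64(127)), (np.int64(545), np.int64(-190), np.int64(122)), (np.int64(544), np.int64(-208), np.int64(125)), (np.int64(543), np.int64(-223), np.int64(131)),
[... 3185 characters left out ...]
.int64(403), np.int64(-146), np.int64(16)), (np.int64(402), np.int64(-164), np.int64(12)), (np.int64(402), np.int64(-184), np.int64(11)), (np.int64(401), np.int64(-202), np.int64(13)), (np.int64(401), np.int64(-222), np.int64(12)), (np.int64(401), np.int64(-240), np.int64(14)), (np.int64(400), np.int64(-254), np.int64(-1))]
242 [(np.int64(385), np.int64(-130), np.int64(2)), (np.int64(385), np.int64(-147), np.int64(2)), (np.int64(385), np.int64(-165), np.int64(-3)), (np.int64(384), np.int64(-186), np.int64(0)), (np.int64(384), np.int64(-202), np.int64(8)), (np.int64(384), np.int64(-224), np.int64(-1)), (np.int64(383), np.int64(-241), np.int64(1)), (np.int64(383), np.int64(-253), np.int64(3))]
```

View pics/tp.png

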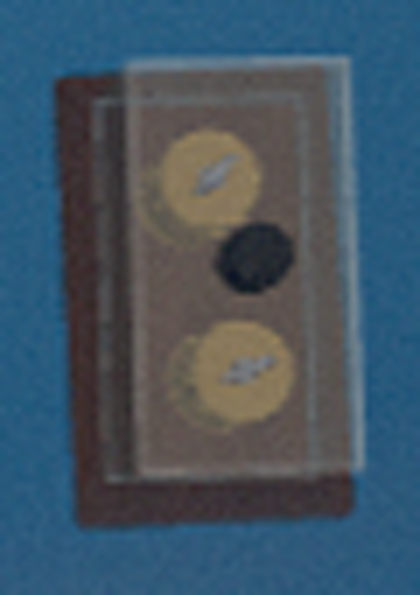

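View pics/sp.png

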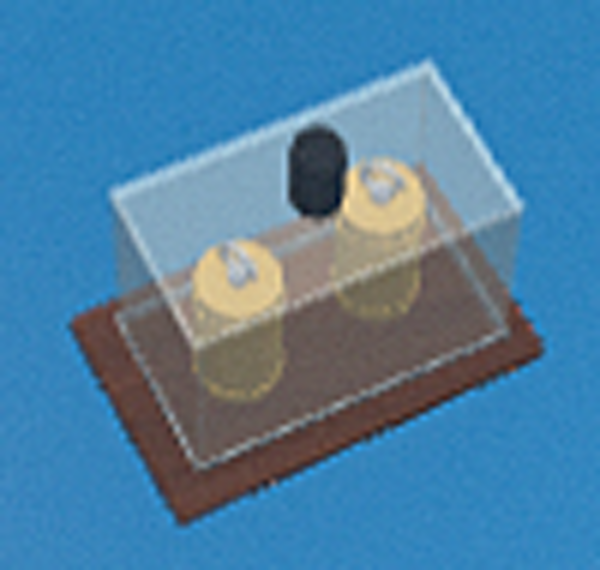

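View pics/tc.png

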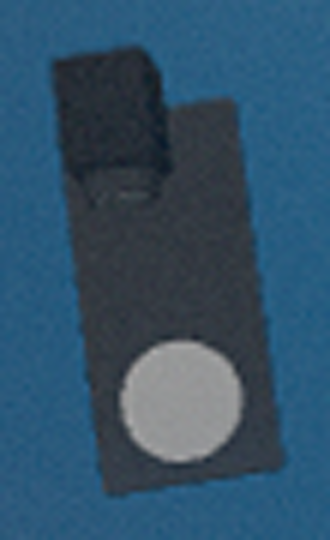

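```bash
python3 - <<'E'
from h import *
s=dict(np.load("side0.npz"));t=dict(np.load("top0.npz"))
np.set_printoptions(precision=4,suppress=True)
f=lambda L,k,x,y:[((a+.5)/k-.5+x,(b+.5)/k-.5+y) for a,b in L]
T=lambda L:f(L,7,295,165); S=lambda L:f(L,6,230,205)
r=at_z(t,T([(126,62),(350,57),(365,470),(137,478)]),.126); print("roof",r,r.mean(0))
def yaw(r): 
    a=(r[0]+r[1]-r[2]-r[3])[:2]; return np.arctan2(a[1],a[0]), np.linalg.norm(a)/2, np.linalg.norm((r[0]+r[3]-r[1]-r[2])[:2])/2
print(yaw(r))
print("knob",at_z(t,T([(254,257)]),.166),"side",at_z(s,S([(318,142)]),.166))
print("w",at_z(t,T([(211,178),(243,372)]),.092),"side",at_z(s,S([(383,200),(239,280)]),.092))
p=at_z(t,T([(57,78),(325,65),(352,515),(80,528)]),.012); print("plinth",p,p.mean(0),yaw(p))
c=at_z(t,f([(182,401)],6,160,120),.01);print("pad",c)
q=at_z(t,f([(68,180),(238,99),(284,466),(108,492)],6,160,120),.01);print(q)
# camera body pts
P=cloud(t);S_=cloud(s)
m=(P[...,2]>.105)&(P[...,2]<.2)&(P[...,1]>.1)&(P[...,1]<.3)&(P[...,0]>.4)&(P[...,0]<.8); print("cam",P[m].mean(0),P[m].min(0),P[m].max(0))
# tall object survey
for name,uv in dict(jar=(121,190),blower=(402,190),loupe=(247,123),sd1=(343,290),sd2=(351,258)).items(): print(name,P[uv[1],uv[0]])
E
```

```text
roof [[ 0.5683 -0.1402  0.126 ]
 [ 0.5689 -0.2264  0.126 ]
 [ 0.4114 -0.226   0.126 ]
 [ 0.4101 -0.1397  0.126 ]] [ 0.4897 -0.1831  0.126 ]
(np.float64(-0.0028099483308540703), np.float64(0.15778744217602925), np.float64(0.08623458256346))
knob [[ 0.4891 -0.1802  0.166 ]] side [[ 0.4927 -0.1814  0.166 ]]
w [[ 0.5271 -0.1762  0.092 ]
 [ 0.4508 -0.1862  0.092 ]] side [[ 0.528  -0.1788  0.092 ]
 [ 0.4523 -0.188   0.092 ]]
plinth [[ 0.5799 -0.1242  0.012 ]
 [ 0.5837 -0.238   0.012 ]
 [ 0.3944 -0.2422  0.012 ]
 [ 0.3913 -0.1287  0.012 ]] [ 0.4873 -0.1833  0.012 ] (np.float64(0.023411827750058952), np.float64(0.1889789608602147), np.float64(0.11369326377888923))
pad [[0.5539 0.2099 0.01  ]]
[[0.6665 0.2685 0.01  ]
 [0.7062 0.183  0.01  ]
 [0.5209 0.1592 0.01  ]
 [0.5094 0.2464 0.01  ]]
cam [0.6687 0.2245 0.12  ] [0.6347 0.2024 0.1051] [0.7053 0.2522 0.1285]
jar [0.5394 0.3981 0.0676]
blower [ 0.5262 -0.4006  0.0671]
loupe [0.7464 0.0391 0.0008]
sd1 [ 0.2466 -0.2305  0.0212]
sd2 [ 0.3368 -0.2575  0.0159]
```

send_rows:
  commands:
    - {"translation": [0,0,0],"rot": [0,0,-5.9],"grip": 0.085}
    - {"translation": [0,0,0],"rot": [0,0,-5.9],"grip": 0.085}
    - {"translation": [0,0,0],"rot": [0,0,-5.8],"grip": 0.085}
    - {"translation": [-0.02,0.03,0],"rot": [0,0,0],"grip": 0.085}
    - {"translation": [-0.02,0.03,0],"rot": [0,0,0],"grip": 0.085}
  force: 60

```text
t: 0.52
eef_pos: [0.2621, 0.604, 0.2476]
tool_rot: [-0.001, 0.705, 0.709, -0.001]
contact_force: [0.9, -0.4, -0.5]
gripper_width: 0.995
```

send_rows:
  commands:
    - {"translation": [-0.025,0.03,0],"rot": [0,0,0],"grip": 0.085}
    - {"translation": [-0.025,0.03,0],"rot": [0,0,0],"grip": 0.085}
    - {"translation": [-0.025,0.03,0],"rot": [0,0,0],"grip": 0.085}
    - {"translation": [-0.025,0.03,0],"rot": [0,0,0],"grip": 0.085}
    - {"translation": [-0.025,0.03,0],"rot": [0,0,0],"grip": 0.085}

```text
t: 0.93
eef_pos: [0.4154, 0.4765, 0.248]
tool_rot: [0.0, 0.707, 0.707, -0.0]
contact_force: [-0.0, 0.8, 0.1]
gripper_width: 0.992
```

send_rows:
  commands:
    - {"translation": [-0.035,0.008,0],"rot": [0,0,0],"grip": 0.085}
    - {"translation": [-0.035,0.008,0],"rot": [0,0,0],"grip": 0.085}
    - {"translation": [-0.035,0.008,0],"rot": [0,0,0],"grip": 0.085}
    - {"translation": [-0.035,0.008,0],"rot": [0,0,0],"grip": 0.085}
    - {"translation": [-0.035,0.008,0],"rot": [0,0,0],"grip": 0.085}

```text
t: 1.35
eef_pos: [0.4542, 0.3012, 0.2479]
tool_rot: [-0.0, 0.707, 0.707, -0.0]
contact_force: [-0.0, -0.6, 0.2]
gripper_width: 1.001
```

send_rows:
  commands:
    - {"translation": [-0.035,0.007,0],"rot": [0,0,0],"grip": 0.085}
    - {"translation": [-0.035,0.007,0],"rot": [0,0,0],"grip": 0.085}
    - {"translation": [-0.035,0.007,0],"rot": [0,0,0],"grip": 0.085}
    - {"translation": [-0.035,0.007,0],"rot": [0,0,0],"grip": 0.085}
    - {"translation": [-0.035,0.007,0],"rot": [0,0,0],"grip": 0.085}

```text
t: 1.77
eef_pos: [0.4889, 0.1263, 0.2481]
tool_rot: [-0.0, 0.707, 0.707, -0.0]
contact_force: [1.0, 0.6, 0.8]
gripper_width: 0.996
```

send_rows:
  commands:
    - {"translation": [-0.035,0,0],"rot": [0,0,0],"grip": 0.085}
    - {"translation": [-0.035,0,0],"rot": [0,0,0],"grip": 0.085}
    - {"translation": [-0.035,0,0],"rot": [0,0,0],"grip": 0.085}
    - {"translation": [-0.035,0,0],"rot": [0,0,0],"grip": 0.085}
    - {"translation": [-0.035,0,0],"rot": [0,0,0],"grip": 0.085}

```text
t: 2.18
eef_pos: [0.4885, -0.0486, 0.2482]
tool_rot: [-0.0, 0.707, 0.707, -0.0]
contact_force: [0.3, 1.2, -0.4]
gripper_width: 0.992
```

send_rows:
  commands:
    - {"translation": [-0.035,0.001,0],"rot": [0,0,0],"grip": 0.085}
    - {"translation": [-0.035,0.001,0],"rot": [0,0,0],"grip": 0.085}
    - {"translation": [-0.035,0,0],"rot": [0,0,0],"grip": 0.085}
    - {"translation": [-0.028,0,0],"rot": [0,0,0],"grip": 0.085}
    - {"translation": [0,0,0],"rot": [0,0,0],"grip": 0.085}

```text
t: 2.6
eef_pos: [0.4896, -0.1866, 0.2484]
tool_rot: [0.001, 0.71, 0.704, -0.001]
contact_force: [-0.9, -0.6, -0.4]
gripper_width: 0.993
```

```bash
python3 - <<'E'
from station import *
from h import *
print(get_obs()["eef_pos"],get_obs()["q"])
s=read_camera("side"); crop(s,220,340,180,300,5,"pics/s1.png")
t=read_camera("top"); crop(t,280,380,160,260,6,"pics/t1.png")
print(project(s,get_obs()["eef_pos"]),project(t,get_obs()["eef_pos"]))
E
```

```text
[ 0.48960377 -0.18657232  0.24842156] [-0.08329323  0.2328123   0.38504056  1.93591278 -0.10021566  0.9908196
  1.90884002]
[[282.30783185 209.65913724]] [[336.51700063 197.58256054]]
```

View pics/s1.png

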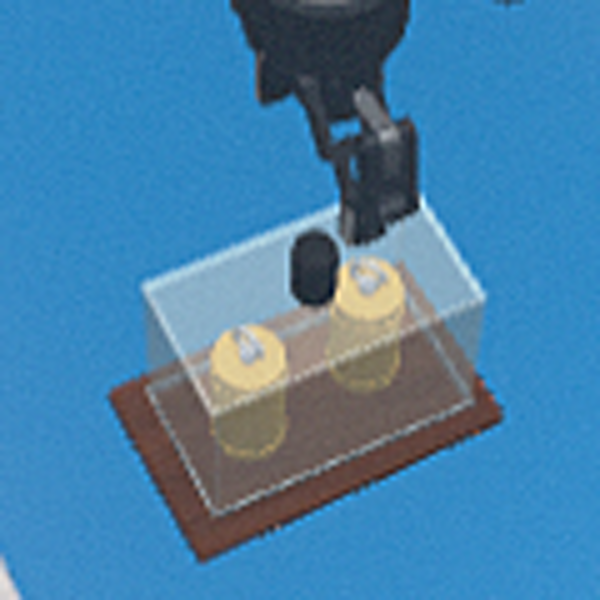

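send_rows:
  commands:
    - {"translation": [0,0,0],"rot": [0,0,0],"grip": 0.085}
    - {"translation": [0,0,0],"rot": [0,0,0],"grip": 0.085}
    - {"translation": [0,0,0],"rot": [0,0,0],"grip": 0.085}
    - {"translation": [0,0,0],"rot": [0,0,0],"grip": 0.085}
    - {"translation": [0,0,0],"rot": [0,0,0],"grip": 0.085}

```text
t: 3.12
eef_pos: [0.4911, -0.1791, 0.2483]
tool_rot: [-0.0, 0.707, 0.707, 0.0]
contact_force: [-0.2, 0.7, 0.7]
gripper_width: 0.992
```

View pics/t1.png

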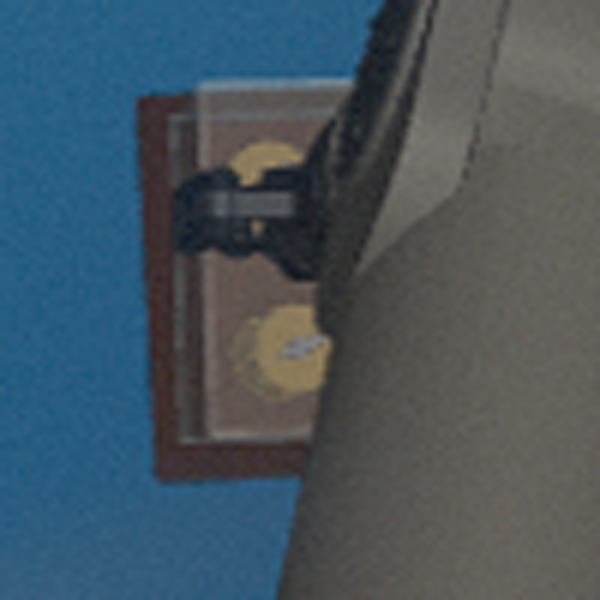

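send_rows:
  commands:
    - {"translation": [-0.002,0,0.025],"rot": [0,0,0],"grip": 0.085}
    - {"translation": [0,0,0.025],"rot": [0,0,0],"grip": 0.085}
    - {"translation": [0,0,0.025],"rot": [0,0,0],"grip": 0.085}
    - {"translation": [0,0,0.012],"rot": [0,0,0],"grip": 0.085}
    - {"translation": [0,0,0.01],"rot": [0,0,0],"grip": 0.085}

```text
t: 3.53
eef_pos: [0.4903, -0.1813, 0.1498]
tool_rot: [-0.001, 0.707, 0.707, -0.001]
contact_force: [-0.5, 0.6, 0.3]
gripper_width: 0.997
```

```bash
python3 - <<'E'
from station import *
from h import *
print(get_obs()["eef_pos"],get_obs()["contact_force"])
s=read_camera("side"); crop(s,240,320,190,290,6,"pics/s2.png")
E
```

```text
[ 0.49030232 -0.18132685  0.14979022] [-0.46349493  0.60312353  0.2611117 ]
```

View pics/s2.png

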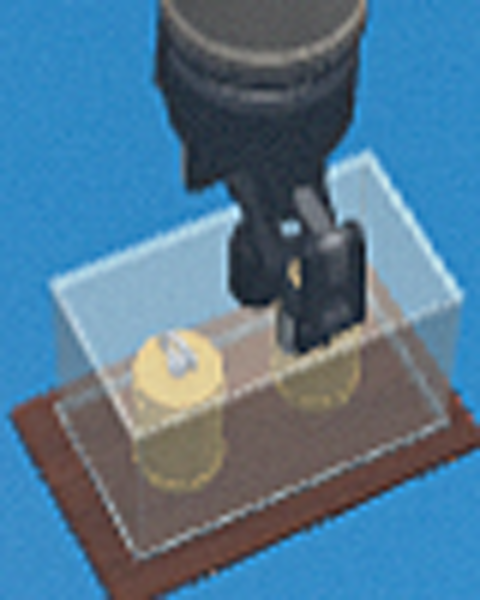

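send_rows:
  commands:
    - {"translation": [0,0,0],"rot": [0,0,0],"grip": 0.045}
    - {"translation": [0,0,0],"rot": [0,0,0],"grip": 0.03}
    - {"translation": [0,0,0],"rot": [0,0,0],"grip": 0.02}
    - {"translation": [0,0,0],"rot": [0,0,0],"grip": 0.01}
    - {"translation": [0,0,0],"rot": [0,0,0],"grip": 0.01}
  force: 60

```text
t: 4.0
eef_pos: [0.4915, -0.182, 0.1521]
tool_rot: [0.001, 0.707, 0.707, 0.0]
contact_force: [-0.3, -3.8, 2.9]
gripper_width: 0.294
```

send_rows:
  commands:
    - {"translation": [0,0,0],"rot": [0,0,0],"grip": 0.01}
    - {"translation": [0,0,0],"rot": [0,0,0],"grip": 0.01}
    - {"translation": [0,0,0],"rot": [0,0,0],"grip": 0.01}
    - {"translation": [0,0,-0.005],"rot": [0,0,0],"grip": 0.01}
    - {"translation": [0,0,-0.01],"rot": [0,0,0],"grip": 0.01}

```text
t: 4.42
eef_pos: [0.4898, -0.1813, 0.1655]
tool_rot: [-0.001, 0.707, 0.707, -0.001]
contact_force: [-1.1, 0.3, -3.0]
gripper_width: 0.269
```

send_rows:
  commands:
    - {"translation": [0,0,-0.02],"rot": [0,0,0],"grip": 0.01}
    - {"translation": [0,0,-0.025],"rot": [0,0,0],"grip": 0.01}
    - {"translation": [0,0,-0.025],"rot": [0,0,0],"grip": 0.01}
    - {"translation": [0,0,-0.025],"rot": [0,0,0],"grip": 0.01}
    - {"translation": [0,0,-0.025],"rot": [0,0,0],"grip": 0.01}

```text
t: 4.83
eef_pos: [0.4903, -0.1817, 0.2878]
tool_rot: [-0.0, 0.707, 0.707, -0.0]
contact_force: [-0.6, -0.2, -2.4]
gripper_width: 0.263
```

```bash
python3 - <<'E'
from station import *
from h import *
print(get_obs()["eef_pos"],get_obs()["contact_force"])
s=read_camera("side"); crop(s,200,340,170,290,5,"pics/s3.png")
E
```

```text
[ 0.49033481 -0.18169641  0.28783807] [-0.61990302 -0.21173034 -2.35572667]
```

View pics/s3.png

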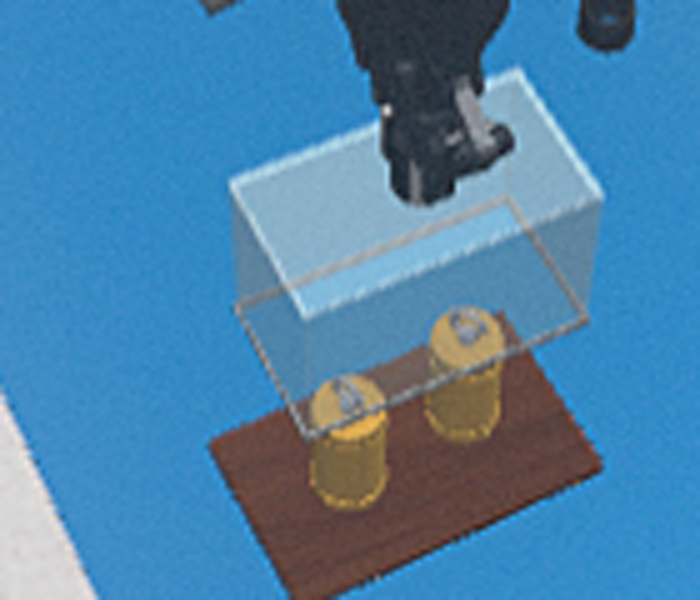

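send_rows:
  commands:
    - {"translation": [0.015,0,-0.005],"rot": [0,0,0],"grip": 0.01}
    - {"translation": [0.025,0.002,0],"rot": [0,0,0],"grip": 0.01}
    - {"translation": [0.025,0.002,0],"rot": [0,0,0],"grip": 0.01}
    - {"translation": [0.025,0.002,0],"rot": [0,0,0],"grip": 0.01}
    - {"translation": [0.025,0.002,0],"rot": [0,0,0],"grip": 0.01}

```text
t: 5.3
eef_pos: [0.4985, -0.0657, 0.2915]
tool_rot: [-0.0, 0.707, 0.707, -0.0]
contact_force: [0.9, -0.6, -3.0]
gripper_width: 0.263
```

send_rows:
  commands:
    - {"translation": [0.025,0.002,0],"rot": [0,0,0],"grip": 0.01}
    - {"translation": [0.025,0,0],"rot": [0,0,0],"grip": 0.01}
    - {"translation": [0.02,0,0],"rot": [0,0,0],"grip": 0.01}
    - {"translation": [0.01,0,0],"rot": [0,0,0],"grip": 0.01}
    - {"translation": [0,0,0.02],"rot": [0,0,0],"grip": 0.01}

```text
t: 5.72
eef_pos: [0.5032, 0.0161, 0.2744]
tool_rot: [0.001, 0.706, 0.708, 0.003]
contact_force: [0.3, -0.9, -2.3]
gripper_width: 0.26
```

send_rows:
  commands:
    - {"translation": [0,0,0.025],"rot": [0,0,0],"grip": 0.01}
    - {"translation": [0,0,0.025],"rot": [0,0,0],"grip": 0.01}
    - {"translation": [0,0,0.025],"rot": [0,0,0],"grip": 0.01}
    - {"translation": [0,0,0.015],"rot": [0,0,0],"grip": 0.01}
    - {"translation": [0,0,0],"rot": [0,0,0],"grip": 0.01}

```text
t: 6.13
eef_pos: [0.4986, 0.0122, 0.1784]
tool_rot: [-0.002, 0.708, 0.707, -0.003]
contact_force: [-0.9, 0.0, -2.7]
gripper_width: 0.27
```

```bash
python3 - <<'E'
from station import *
from h import *
print(get_obs()["eef_pos"],get_obs()["contact_force"])
s=read_camera("side"); crop(s,180,340,110,290,4,"pics/s4.png")
E
```

```text
[0.49858115 0.01216414 0.1783646 ] [-0.89953927  0.03696171 -2.74112193]
```

View pics/s4.png

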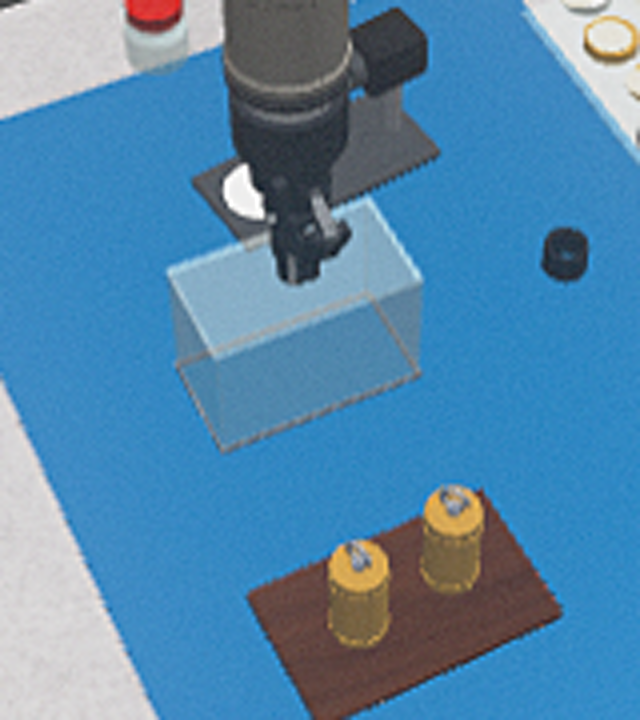

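send_rows:
  commands:
    - {"translation": [0,0,0.015],"rot": [0,0,0],"grip": 0.01}
    - {"translation": [0,0,0.01],"rot": [0,0,0],"grip": 0.01}
    - {"translation": [0,0,0.005],"rot": [0,0,0],"grip": 0.01}
    - {"translation": [0,0,0.003],"rot": [0,0,0],"grip": 0.01}
    - {"translation": [0,0,0.001],"rot": [0,0,0],"grip": 0.01}

```text
t: 6.6
eef_pos: [0.5012, 0.013, 0.1474]
tool_rot: [0.0, 0.707, 0.707, -0.0]
contact_force: [-0.7, 1.2, -2.6]
gripper_width: 0.261
```

send_rows:
  commands:
    - {"translation": [0,0,0.001],"rot": [0,0,0],"grip": 0.01}
    - {"translation": [0,0,0.001],"rot": [0,0,0],"grip": 0.01}
    - {"translation": [0,0,0.001],"rot": [0,0,0],"grip": 0.01}
    - {"translation": [0,0,0.001],"rot": [0,0,0],"grip": 0.01}
    - {"translation": [0,0,0],"rot": [0,0,0],"grip": 0.01}

```text
t: 7.02
eef_pos: [0.5011, 0.0131, 0.1433]
tool_rot: [-0.0, 0.707, 0.707, 0.0]
contact_force: [-0.5, -0.5, -2.8]
gripper_width: 0.262
```

send_rows:
  commands:
    - {"translation": [0,0,0.001],"rot": [0,0,0],"grip": 0.01}
    - {"translation": [0,0,0.001],"rot": [0,0,0],"grip": 0.01}
    - {"translation": [0,0,0.001],"rot": [0,0,0],"grip": 0.01}
    - {"translation": [0,0,0],"rot": [0,0,0],"grip": 0.01}
    - {"translation": [0,0,0],"rot": [0,0,0],"grip": 0.01}

```text
t: 7.43
eef_pos: [0.5011, 0.0131, 0.1403]
tool_rot: [0.0, 0.707, 0.707, -0.0]
contact_force: [0.7, -0.3, -1.9]
gripper_width: 0.265
```

send_rows:
  commands:
    - {"translation": [0,0,0.001],"rot": [0,0,0],"grip": 0.01}
    - {"translation": [0,0,0],"rot": [0,0,0],"grip": 0.01}
    - {"translation": [0,0,0],"rot": [0,0,0],"grip": 0.01}
    - {"translation": [0,0,0],"rot": [0,0,0],"grip": 0.01}
    - {"translation": [0,0,0],"rot": [0,0,0],"grip": 0.01}

```text
t: 7.85
eef_pos: [0.501, 0.0127, 0.14]
tool_rot: [-0.0, 0.708, 0.707, -0.0]
contact_force: [-3.2, -1.9, 6.9]
gripper_width: 0.261
```

send_rows:
  commands:
    - {"translation": [0,0,-0.0005],"rot": [0,0,0],"grip": 0.026}
    - {"translation": [0,0,0],"rot": [0,0,0],"grip": 0.03}
    - {"translation": [0,0,0],"rot": [0,0,0],"grip": 0.04}
    - {"translation": [0,0,0],"rot": [0,0,0],"grip": 0.06}
    - {"translation": [0,0,0],"rot": [0,0,0],"grip": 0.085}

```text
t: 8.27
eef_pos: [0.5012, 0.0132, 0.1398]
tool_rot: [0.0, 0.707, 0.707, 0.0]
contact_force: [0.7, -0.7, -0.1]
gripper_width: 0.739
```

send_rows:
  commands:
    - {"translation": [0,0,0],"rot": [0,0,0],"grip": 0.085}
    - {"translation": [0,0,0],"rot": [0,0,0],"grip": 0.085}
    - {"translation": [0,0,0],"rot": [0,0,0],"grip": 0.085}
    - {"translation": [0,0,-0.01],"rot": [0,0,0],"grip": 0.085}
    - {"translation": [0,0,-0.02],"rot": [0,0,0],"grip": 0.085}

```text
t: 8.68
eef_pos: [0.4995, 0.0129, 0.1688]
tool_rot: [-0.001, 0.707, 0.707, -0.002]
contact_force: [-0.2, 0.5, 0.1]
gripper_width: 0.997
```

send_rows:
  commands:
    - {"translation": [0,0,-0.03],"rot": [0,0,0],"grip": 0.085}
    - {"translation": [0,0,-0.03],"rot": [0,0,0],"grip": 0.085}
    - {"translation": [0,0,-0.02],"rot": [0,0,0],"grip": 0.085}
    - {"translation": [0,0,0],"rot": [0,0,0],"grip": 0.085}
    - {"translation": [0,0,0],"rot": [0,0,0],"grip": 0.085}

```text
t: 9.1
eef_pos: [0.5018, 0.0132, 0.2514]
tool_rot: [0.001, 0.707, 0.707, 0.001]
contact_force: [-0.5, -0.0, -0.5]
gripper_width: 0.993
```

```bash
python3 - <<'E'
from station import *
from h import *
print(get_obs()["eef_pos"],get_obs()["contact_force"])
s=read_camera("side"); crop(s,180,340,110,290,4,"pics/s5.png");np.savez("s5.npz",**s)
t=read_camera("top"); crop(t,160,360,120,260,4,"pics/t5.png");np.savez("t5.npz",**t)
E
```

```text
[0.50179923 0.01316907 0.25144311] [-0.47353652 -0.00217869 -0.53217261]
```

View pics/s5.png

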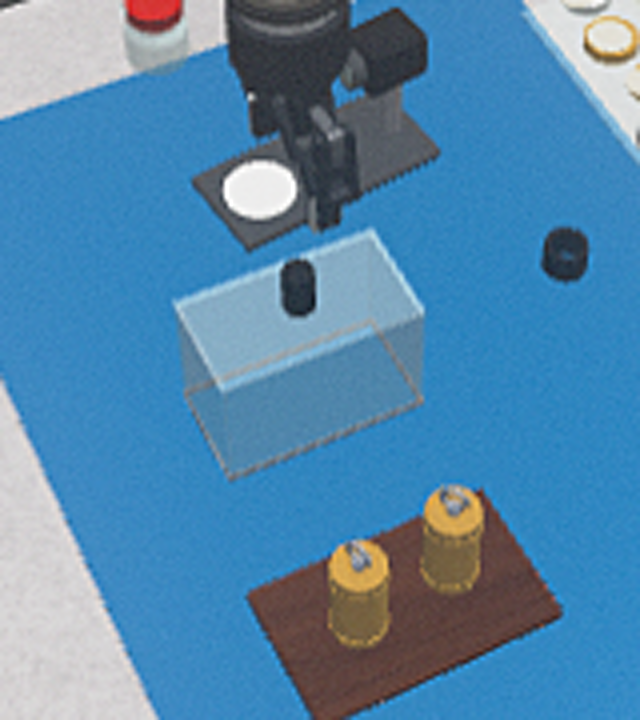

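View pics/t5.png

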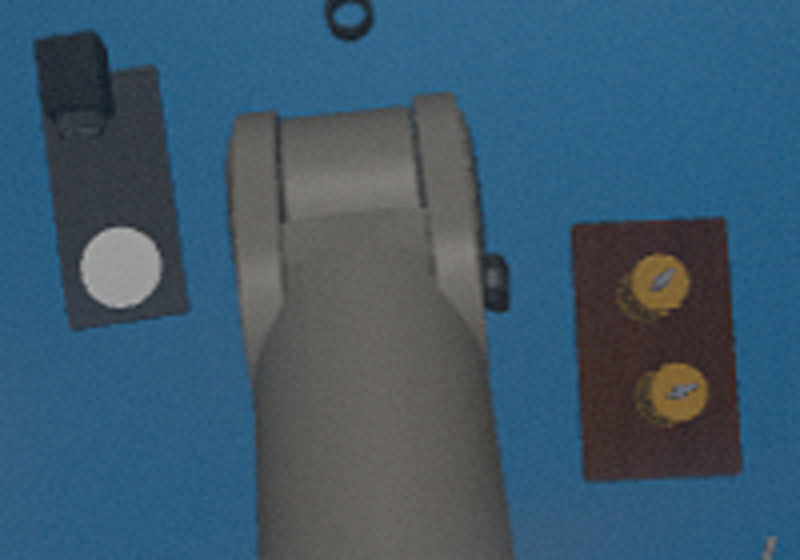

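```bash
python3 - <<'E'
from h import *
np.set_printoptions(precision=4,suppress=True)
s=dict(np.load("s5.npz"));t=dict(np.load("t5.npz"))
T=lambda L:[((a+.5)/4-.5+160,(b+.5)/4-.5+120) for a,b in L]
S=lambda L:[((a+.5)/4-.5+180,(b+.5)/4-.5+110) for a,b in L]
print(at_z(t,T([(661,279),(679,391)]),.092)); print(at_z(s,S([(453,515),(359,569)]),.092))
print(at_z(t,T([(121,267)]),.010),at_z(s,S([(261,189)]),.010))
p=at_z(t,T([(572,224),(724,218),(743,473),(585,481)]),.012);print(p,p.mean(0))
E
```

```text
[[ 0.5288 -0.1767  0.092 ]
 [ 0.4518 -0.1865  0.092 ]]
[[ 0.526  -0.1795  0.092 ]
 [ 0.4514 -0.1897  0.092 ]]
[[0.554 0.21  0.01 ]] [[0.5551 0.2104 0.01  ]]
[[ 0.5802 -0.1239  0.012 ]
 [ 0.5829 -0.2368  0.012 ]
 [ 0.3952 -0.2438  0.012 ]
 [ 0.3917 -0.1284  0.012 ]] [ 0.4875 -0.1832  0.012 ]
```

send_rows:
  commands:
    - {"translation": [-0.03,-0.008,0],"rot": [0,0,0],"grip": 0.085}
    - {"translation": [-0.03,-0.008,0],"rot": [0,0,0],"grip": 0.085}
    - {"translation": [-0.03,-0.008,0],"rot": [0,0,0],"grip": 0.085}
    - {"translation": [-0.03,-0.008,0],"rot": [0,0,0],"grip": 0.085}
    - {"translation": [-0.03,-0.008,0],"rot": [0,0,0],"grip": 0.085}

```text
t: 9.62
eef_pos: [0.4595, -0.138, 0.2485]
tool_rot: [-0.001, 0.707, 0.707, -0.001]
contact_force: [-0.6, 0.8, -0.3]
gripper_width: 0.996
```

send_rows:
  commands:
    - {"translation": [-0.03,-0.005,0],"rot": [0,0,0],"grip": 0.085}
    - {"translation": [-0.021,-0.004,0],"rot": [0,0,0],"grip": 0.085}
    - {"translation": [0,0,0],"rot": [0,0,0],"grip": 0.085}
    - {"translation": [0,0,0],"rot": [0,0,0],"grip": 0.085}
    - {"translation": [0,0,0],"rot": [0,0,0],"grip": 0.085}

```text
t: 10.03
eef_pos: [0.4516, -0.187, 0.2489]
tool_rot: [-0.001, 0.707, 0.707, -0.0]
contact_force: [0.4, 1.1, 0.2]
gripper_width: 0.997
```

send_rows:
  commands:
    - {"translation": [-0.001,0,0.03],"rot": [0,0,0],"grip": 0.085}
    - {"translation": [0,0,0.03],"rot": [0,0,0],"grip": 0.085}
    - {"translation": [0,0,0.03],"rot": [0,0,0],"grip": 0.085}
    - {"translation": [0,0,0.02],"rot": [0,0,0],"grip": 0.085}
    - {"translation": [0,0,0.02],"rot": [0,0,0],"grip": 0.085}

```text
t: 10.45
eef_pos: [0.4517, -0.1869, 0.1179]
tool_rot: [-0.001, 0.706, 0.708, -0.0]
contact_force: [0.1, 0.7, -0.6]
gripper_width: 0.998
```

send_rows:
  commands:
    - {"translation": [0,0,0.02],"rot": [0,0,0],"grip": 0.085}
    - {"translation": [0,0,0.015],"rot": [0,0,0],"grip": 0.085}
    - {"translation": [0,0,0.01],"rot": [0,0,0],"grip": 0.085}
    - {"translation": [0,0,0.002],"rot": [0,0,0],"grip": 0.085}
    - {"translation": [0,0,0],"rot": [0,0,0],"grip": 0.085}

```text
t: 10.87
eef_pos: [0.4518, -0.188, 0.0723]
tool_rot: [-0.001, 0.707, 0.707, -0.0]
contact_force: [-0.7, 0.4, 0.4]
gripper_width: 0.996
```

```bash
python3 - <<'E'
from station import *
from h import *
print(get_obs()["eef_pos"],get_obs()["contact_force"])
s=read_camera("side"); crop(s,220,330,190,300,5,"pics/s6.png")
t=read_camera("top"); crop(t,280,380,160,260,6,"pics/t6.png")
E
```

```text
[ 0.45184459 -0.18799714  0.07228245] [-0.74977334  0.3529436   0.35504383]
```

View pics/s6.png

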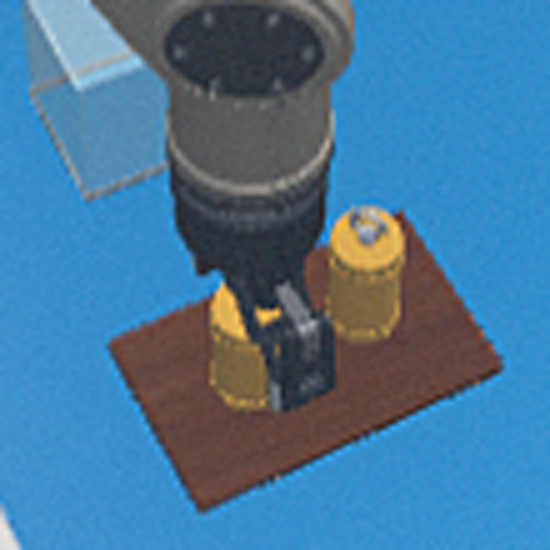

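View pics/t6.png

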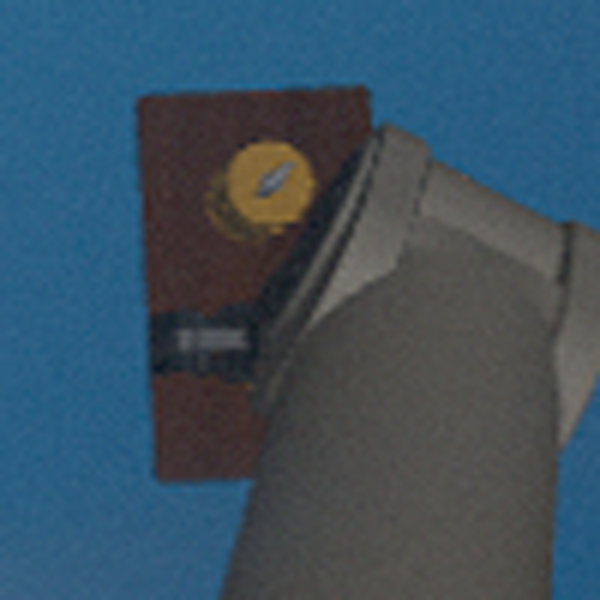

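send_rows:
  commands:
    - {"translation": [0,0,0],"rot": [0,0,0],"grip": 0.06}
    - {"translation": [0,0,0],"rot": [0,0,0],"grip": 0.05}
    - {"translation": [0,0,0],"rot": [0,0,0],"grip": 0.045}
    - {"translation": [0,0,0],"rot": [0,0,0],"grip": 0.04}
    - {"translation": [0,0,0],"rot": [0,0,0],"grip": 0.03}
  force: 60

```text
t: 11.38
eef_pos: [0.4525, -0.188, 0.0734]
tool_rot: [-0.0, 0.707, 0.707, 0.001]
contact_force: [-1.5, 3.0, 7.5]
gripper_width: 0.456
```

send_rows:
  commands:
    - {"translation": [0,0,0],"rot": [0,0,0],"grip": 0.025}
    - {"translation": [0,0,0],"rot": [0,0,0],"grip": 0.025}
    - {"translation": [0,0,0],"rot": [0,0,0],"grip": 0.025}
    - {"translation": [0,0,0],"rot": [0,0,0],"grip": 0.025}
    - {"translation": [0,0,0],"rot": [0,0,0],"grip": 0.025}

```text
t: 11.8
eef_pos: [0.4524, -0.188, 0.0734]
tool_rot: [-0.0, 0.707, 0.707, 0.001]
contact_force: [-0.7, 3.8, 7.3]
gripper_width: 0.455
```

send_rows:
  commands:
    - {"translation": [0,0,-0.003],"rot": [0,0,0],"grip": 0.025}
    - {"translation": [0,0,-0.007],"rot": [0,0,0],"grip": 0.025}
    - {"translation": [0,0,-0.012],"rot": [0,0,0],"grip": 0.025}
    - {"translation": [0,0,-0.012],"rot": [0,0,0],"grip": 0.025}
    - {"translation": [0,0,-0.006],"rot": [0,0,0],"grip": 0.025}

```text
t: 12.22
eef_pos: [0.4518, -0.1892, 0.1138]
tool_rot: [0.0, 0.708, 0.707, -0.0]
contact_force: [0.1, -0.5, -6.6]
gripper_width: 0.453
```

send_rows:
  commands:
    - {"translation": [0,0,0],"rot": [0,0,0],"grip": 0.025}
    - {"translation": [0,0,0],"rot": [0,0,0],"grip": 0.025}
    - {"translation": [0,0,0],"rot": [0,0,0],"grip": 0.025}
    - {"translation": [0,0,0],"rot": [0,0,0],"grip": 0.025}
    - {"translation": [0,0,0],"rot": [0,0,0],"grip": 0.025}

```text
t: 12.63
eef_pos: [0.4515, -0.1888, 0.1122]
tool_rot: [-0.001, 0.707, 0.707, -0.0]
contact_force: [-1.1, 1.1, -5.5]
gripper_width: 0.456
```

send_rows:
  commands:
    - {"translation": [0,0,0],"rot": [0,0,0],"grip": 0.025}
    - {"translation": [0,0,0],"rot": [0,0,0],"grip": 0.025}
    - {"translation": [0,0,0],"rot": [0,0,0],"grip": 0.025}
    - {"translation": [0,0,0],"rot": [0,0,0],"grip": 0.025}
    - {"translation": [0,0,0],"rot": [0,0,0],"grip": 0.025}

```text
t: 13.05
eef_pos: [0.452, -0.1889, 0.1128]
tool_rot: [-0.0, 0.707, 0.707, -0.0]
contact_force: [-0.8, -0.6, -6.2]
gripper_width: 0.451
```

```bash
python3 - <<'E'
from station import *
from h import *
print(get_obs()["eef_pos"],get_obs()["contact_force"],get_obs()["joint_torque"])
s=read_camera("side"); crop(s,220,330,190,300,5,"pics/s7.png")
print(get_obs()["contact_force"])
E
```

```text
[ 0.45197688 -0.18886454  0.11275453] [-0.8264437  -0.58570503 -6.2474801 ] [ 4.17249481e-03 -4.43800306e+01  4.68077213e+00 -2.07144356e+01
  8.27424548e-03  7.13558402e-03  1.41139244e-04]
[-0.98155863  0.06767375 -5.01196652]
```

View pics/s7.png

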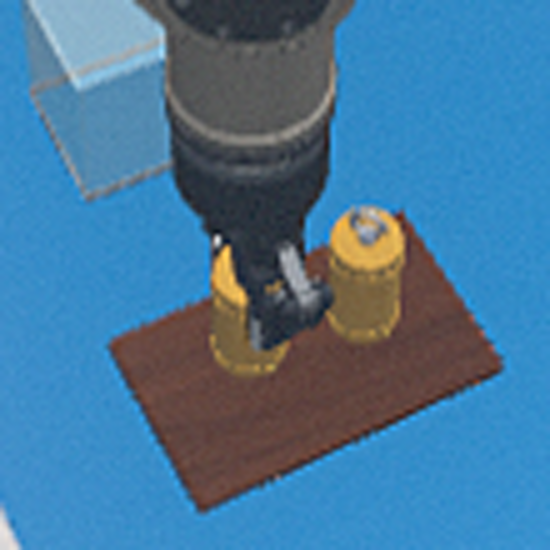

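send_rows:
  commands:
    - {"translation": [0,0,0.01],"rot": [0,0,0],"grip": 0.025}
    - {"translation": [0,0,0.012],"rot": [0,0,0],"grip": 0.025}
    - {"translation": [0,0,0.008],"rot": [0,0,0],"grip": 0.025}
    - {"translation": [0,0,0.004],"rot": [0,0,0],"grip": 0.025}
    - {"translation": [0,0,0.002],"rot": [0,0,0],"grip": 0.025}

```text
t: 13.52
eef_pos: [0.4514, -0.1887, 0.0758]
tool_rot: [-0.001, 0.707, 0.707, -0.001]
contact_force: [0.0, -0.1, -6.3]
gripper_width: 0.457
```

send_rows:
  commands:
    - {"translation": [0,0,0.001],"rot": [0,0,0],"grip": 0.025}
    - {"translation": [0,0,0.001],"rot": [0,0,0],"grip": 0.025}
    - {"translation": [0,0,0.001],"rot": [0,0,0],"grip": 0.025}
    - {"translation": [0,0,0],"rot": [0,0,0],"grip": 0.025}
    - {"translation": [0,0,0],"rot": [0,0,0],"grip": 0.025}

```text
t: 13.93
eef_pos: [0.4521, -0.1889, 0.074]
tool_rot: [0.0, 0.707, 0.707, 0.0]
contact_force: [-0.2, 0.1, -6.5]
gripper_width: 0.458
```

send_rows:
  commands:
    - {"translation": [0,0,0.0005],"rot": [0,0,0],"grip": 0.025}
    - {"translation": [0,0,0.0005],"rot": [0,0,0],"grip": 0.025}
    - {"translation": [0,0,0],"rot": [0,0,0],"grip": 0.025}
    - {"translation": [0,0,0],"rot": [0,0,0],"grip": 0.025}
    - {"translation": [0,0,0],"rot": [0,0,0],"grip": 0.025}

```text
t: 14.35
eef_pos: [0.4525, -0.1889, 0.0734]
tool_rot: [0.0, 0.707, 0.707, 0.0]
contact_force: [-2.1, 1.2, 6.9]
gripper_width: 0.459
```

Standing on the plinth (+6.9 N). Release, gently, and rise.

send_rows:
  commands:
    - {"translation": [0,0,0],"rot": [0,0,0],"grip": 0.042}
    - {"translation": [0,0,0],"rot": [0,0,0],"grip": 0.048}
    - {"translation": [0,0,0],"rot": [0,0,0],"grip": 0.06}
    - {"translation": [0,0,0],"rot": [0,0,0],"grip": 0.085}
    - {"translation": [0,0,0],"rot": [0,0,0],"grip": 0.085}

```text
t: 14.77
eef_pos: [0.4521, -0.189, 0.0728]
tool_rot: [0.0, 0.707, 0.707, 0.0]
contact_force: [-0.3, 0.2, -0.0]
gripper_width: 0.956
```

send_rows:
  commands:
    - {"translation": [0,0,0],"rot": [0,0,0],"grip": 0.085}
    - {"translation": [0,0,-0.01],"rot": [0,0,0],"grip": 0.085}
    - {"translation": [0,0,-0.02],"rot": [0,0,0],"grip": 0.085}
    - {"translation": [0,0,-0.03],"rot": [0,0,0],"grip": 0.085}
    - {"translation": [0,0,-0.03],"rot": [0,0,0],"grip": 0.085}

```text
t: 15.18
eef_pos: [0.4512, -0.1889, 0.1639]
tool_rot: [-0.001, 0.707, 0.707, -0.001]
contact_force: [1.4, 0.9, -0.5]
gripper_width: 0.995
```

```bash
python3 - <<'E'
from station import *
from h import *
print(get_obs()["eef_pos"],get_obs()["contact_force"])
s=read_camera("side"); crop(s,220,330,190,300,5,"pics/s8.png")
E
```

```text
[ 0.45119352 -0.18891876  0.16392873] [ 1.37584329  0.92906566 -0.4679661 ]
```

View pics/s8.png

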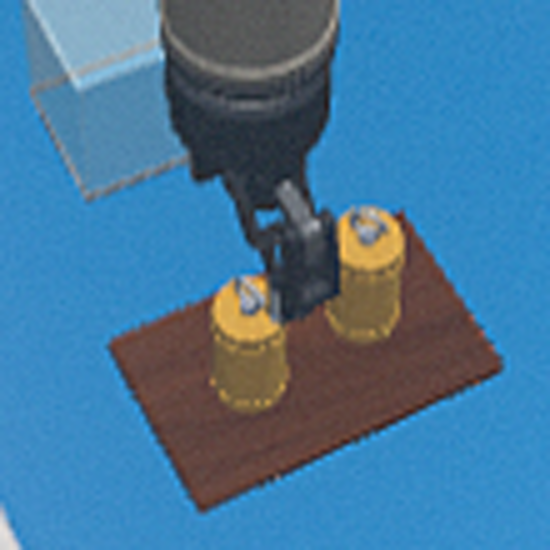

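send_rows:
  commands:
    - {"translation": [0,0,-0.01],"rot": [0,0,0],"grip": 0.085}
    - {"translation": [0.004,0.025,0],"rot": [0,0,0],"grip": 0.085}
    - {"translation": [0.004,0.025,0],"rot": [0,0,0],"grip": 0.085}
    - {"translation": [0.002,0.025,0],"rot": [0,0,0],"grip": 0.085}
    - {"translation": [0,0,0],"rot": [0,0,0],"grip": 0.085}

```text
t: 15.65
eef_pos: [0.5316, -0.1772, 0.1732]
tool_rot: [0.001, 0.706, 0.708, 0.001]
contact_force: [0.1, 0.2, 0.2]
gripper_width: 0.999
```

send_rows:
  commands:
    - {"translation": [0,0,0],"rot": [0,0,0],"grip": 0.085}
    - {"translation": [0,0,0],"rot": [0,0,0],"grip": 0.085}
    - {"translation": [0,0,0],"rot": [0,0,0],"grip": 0.085}
    - {"translation": [0,0,0.02],"rot": [0,0,0],"grip": 0.085}
    - {"translation": [0,0,0.02],"rot": [0,0,0],"grip": 0.085}

```text
t: 16.07
eef_pos: [0.5269, -0.1795, 0.1335]
tool_rot: [0.001, 0.708, 0.707, 0.001]
contact_force: [-0.0, 0.7, -0.6]
gripper_width: 0.995
```

send_rows:
  commands:
    - {"translation": [0.001,0,0.02],"rot": [0,0,0],"grip": 0.085}
    - {"translation": [0,0,0.02],"rot": [0,0,0],"grip": 0.085}
    - {"translation": [0,0,0.015],"rot": [0,0,0],"grip": 0.085}
    - {"translation": [0,0,0.006],"rot": [0,0,0],"grip": 0.085}
    - {"translation": [0,0,0],"rot": [0,0,0],"grip": 0.085}

```text
t: 16.48
eef_pos: [0.5252, -0.1779, 0.0707]
tool_rot: [-0.001, 0.708, 0.707, -0.001]
contact_force: [-0.2, -0.4, -0.8]
gripper_width: 0.992
```

```bash
python3 - <<'E'
from station import *
from h import *
print(get_obs()["eef_pos"],get_obs()["contact_force"])
s=read_camera("side"); crop(s,220,330,190,300,5,"pics/s9.png")
E
```

```text
[ 0.52522996 -0.17793362  0.07066159] [-0.21094999 -0.4041658  -0.79009285]
```

View pics/s9.png

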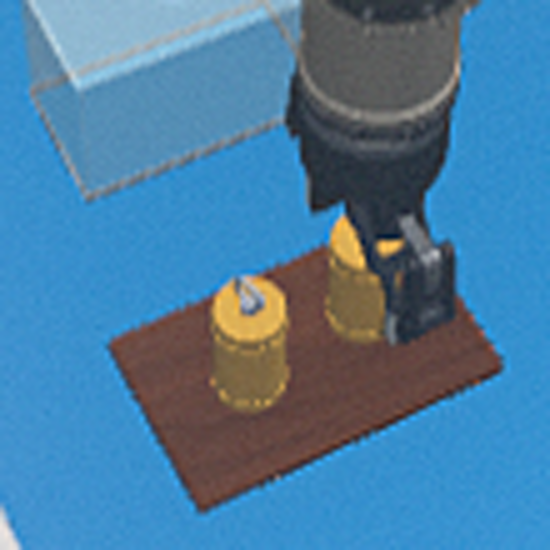

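send_rows:
  commands:
    - {"translation": [0,0,0],"rot": [0,0,0],"grip": 0.06}
    - {"translation": [0,0,0],"rot": [0,0,0],"grip": 0.05}
    - {"translation": [0,0,0],"rot": [0,0,0],"grip": 0.045}
    - {"translation": [0,0,0],"rot": [0,0,0],"grip": 0.04}
    - {"translation": [0,0,0],"rot": [0,0,0],"grip": 0.03}
  force: 60

```text
t: 16.95
eef_pos: [0.5277, -0.1774, 0.0727]
tool_rot: [0.0, 0.707, 0.707, 0.001]
contact_force: [-0.8, 2.0, 6.7]
gripper_width: 0.455
```

send_rows:
  commands:
    - {"translation": [0,0,0],"rot": [0,0,0],"grip": 0.025}
    - {"translation": [0,0,0],"rot": [0,0,0],"grip": 0.025}
    - {"translation": [0,0,0],"rot": [0,0,0],"grip": 0.025}
    - {"translation": [0,0,0],"rot": [0,0,0],"grip": 0.025}
    - {"translation": [0,0,0],"rot": [0,0,0],"grip": 0.025}

```text
t: 17.37
eef_pos: [0.5276, -0.1774, 0.0727]
tool_rot: [0.0, 0.707, 0.707, 0.001]
contact_force: [-0.6, 1.8, 5.9]
gripper_width: 0.457
```

send_rows:
  commands:
    - {"translation": [0,0,-0.003],"rot": [0,0,0],"grip": 0.025}
    - {"translation": [0,0,-0.007],"rot": [0,0,0],"grip": 0.025}
    - {"translation": [0,0,-0.012],"rot": [0,0,0],"grip": 0.025}
    - {"translation": [0,0,-0.012],"rot": [0,0,0],"grip": 0.025}
    - {"translation": [0,0,-0.006],"rot": [0,0,0],"grip": 0.025}

```text
t: 17.78
eef_pos: [0.5278, -0.1784, 0.114]
tool_rot: [0.001, 0.707, 0.707, 0.001]
contact_force: [0.1, 0.3, -2.3]
gripper_width: 0.454
```

send_rows:
  commands:
    - {"translation": [0,0,0],"rot": [0,0,0],"grip": 0.025}
    - {"translation": [0,0,0],"rot": [0,0,0],"grip": 0.025}
    - {"translation": [0,0,0],"rot": [0,0,0],"grip": 0.025}
    - {"translation": [0,0,0],"rot": [0,0,0],"grip": 0.025}
    - {"translation": [0,0,0],"rot": [0,0,0],"grip": 0.025}

```text
t: 18.2
eef_pos: [0.5266, -0.1778, 0.1113]
tool_rot: [-0.0, 0.707, 0.707, -0.0]
contact_force: [0.5, 0.5, -2.2]
gripper_width: 0.454
```

send_rows:
  commands:
    - {"translation": [0,0,0],"rot": [0,0,0],"grip": 0.025}
    - {"translation": [0,0,0],"rot": [0,0,0],"grip": 0.025}
    - {"translation": [0,0,0],"rot": [0,0,0],"grip": 0.025}
    - {"translation": [0,0,0],"rot": [0,0,0],"grip": 0.025}
    - {"translation": [0,0,0],"rot": [0,0,0],"grip": 0.025}

```text
t: 18.62
eef_pos: [0.527, -0.1779, 0.1117]
tool_rot: [-0.0, 0.707, 0.707, -0.0]
contact_force: [-0.1, 0.4, -2.7]
gripper_width: 0.457
```

Far weight reads about 2.5 N against about 6 N for the near one, so the near weight is the heavier. Setting the far one back.

send_rows:
  commands:
    - {"translation": [0,0,0.01],"rot": [0,0,0],"grip": 0.025}
    - {"translation": [0,0,0.012],"rot": [0,0,0],"grip": 0.025}
    - {"translation": [0,0,0.008],"rot": [0,0,0],"grip": 0.025}
    - {"translation": [0,0,0.004],"rot": [0,0,0],"grip": 0.025}
    - {"translation": [0,0,0.002],"rot": [0,0,0],"grip": 0.025}

```text
t: 19.03
eef_pos: [0.5261, -0.1777, 0.0743]
tool_rot: [-0.001, 0.707, 0.707, -0.001]
contact_force: [0.2, 0.4, -3.1]
gripper_width: 0.457
```

send_rows:
  commands:
    - {"translation": [0,0,0.001],"rot": [0,0,0],"grip": 0.025}
    - {"translation": [0,0,0.001],"rot": [0,0,0],"grip": 0.025}
    - {"translation": [0,0,0.001],"rot": [0,0,0],"grip": 0.025}
    - {"translation": [0,0,0],"rot": [0,0,0],"grip": 0.025}
    - {"translation": [0,0,0],"rot": [0,0,0],"grip": 0.025}

```text
t: 19.45
eef_pos: [0.5272, -0.178, 0.073]
tool_rot: [0.0, 0.707, 0.707, 0.0]
contact_force: [-0.2, 0.2, -2.1]
gripper_width: 0.449
```

send_rows:
  commands:
    - {"translation": [0,0,0.0005],"rot": [0,0,0],"grip": 0.025}
    - {"translation": [0,0,0],"rot": [0,0,0],"grip": 0.025}
    - {"translation": [0,0,0],"rot": [0,0,0],"grip": 0.025}
    - {"translation": [0,0,0],"rot": [0,0,0],"grip": 0.025}
    - {"translation": [0,0,0],"rot": [0,0,0],"grip": 0.025}

```text
t: 19.87
eef_pos: [0.5273, -0.178, 0.0727]
tool_rot: [0.0, 0.707, 0.707, 0.0]
contact_force: [-1.3, 1.4, 4.5]
gripper_width: 0.456
```

send_rows:
  commands:
    - {"translation": [0,0,0],"rot": [0,0,0],"grip": 0.042}
    - {"translation": [0,0,0],"rot": [0,0,0],"grip": 0.048}
    - {"translation": [0,0,0],"rot": [0,0,0],"grip": 0.06}
    - {"translation": [0,0,0],"rot": [0,0,0],"grip": 0.085}
    - {"translation": [0,0,0],"rot": [0,0,0],"grip": 0.085}

```text
t: 20.28
eef_pos: [0.5269, -0.178, 0.0722]
tool_rot: [-0.0, 0.707, 0.707, -0.0]
contact_force: [-0.3, 0.4, 0.1]
gripper_width: 0.954
```

send_rows:
  commands:
    - {"translation": [0,0,0],"rot": [0,0,0],"grip": 0.085}
    - {"translation": [0,0,-0.01],"rot": [0,0,0],"grip": 0.085}
    - {"translation": [0,0,-0.025],"rot": [0,0,0],"grip": 0.085}
    - {"translation": [0,0,-0.03],"rot": [0,0,0],"grip": 0.085}
    - {"translation": [0,0,-0.03],"rot": [0,0,0],"grip": 0.085}

```text
t: 20.7
eef_pos: [0.5264, -0.178, 0.1686]
tool_rot: [-0.0, 0.707, 0.707, -0.0]
contact_force: [0.9, -0.3, 0.1]
gripper_width: 0.995
```

send_rows:
  commands:
    - {"translation": [0,0,-0.005],"rot": [0,0,0],"grip": 0.085}
    - {"translation": [-0.004,-0.025,0],"rot": [0,0,0],"grip": 0.085}
    - {"translation": [-0.004,-0.025,0],"rot": [0,0,0],"grip": 0.085}
    - {"translation": [-0.003,-0.025,0],"rot": [0,0,0],"grip": 0.085}
    - {"translation": [0,0,0],"rot": [0,0,0],"grip": 0.085}

```text
t: 21.12
eef_pos: [0.4466, -0.1898, 0.1721]
tool_rot: [-0.002, 0.709, 0.706, -0.001]
contact_force: [-0.5, 1.2, -0.2]
gripper_width: 0.995
```

send_rows:
  commands:
    - {"translation": [0,0,0],"rot": [0,0,0],"grip": 0.085}
    - {"translation": [0,0,0],"rot": [0,0,0],"grip": 0.085}
    - {"translation": [0,0,0],"rot": [0,0,0],"grip": 0.085}
    - {"translation": [0,0,0],"rot": [0,0,0],"grip": 0.085}
    - {"translation": [0,0,0],"rot": [0,0,0],"grip": 0.085}

```text
t: 21.53
eef_pos: [0.4527, -0.1887, 0.1723]
tool_rot: [0.0, 0.707, 0.707, -0.0]
contact_force: [0.1, 0.7, 0.1]
gripper_width: 0.993
```

```bash
python3 - <<'E'
from station import *
from h import *
print(get_obs()["eef_pos"],get_obs()["contact_force"])
s=read_camera("side"); crop(s,220,330,190,300,5,"pics/s10.png")
E
```

```text
[ 0.45266834 -0.18870804  0.17225689] [0.09766117 0.66043146 0.08628201]
```

View pics/s10.png

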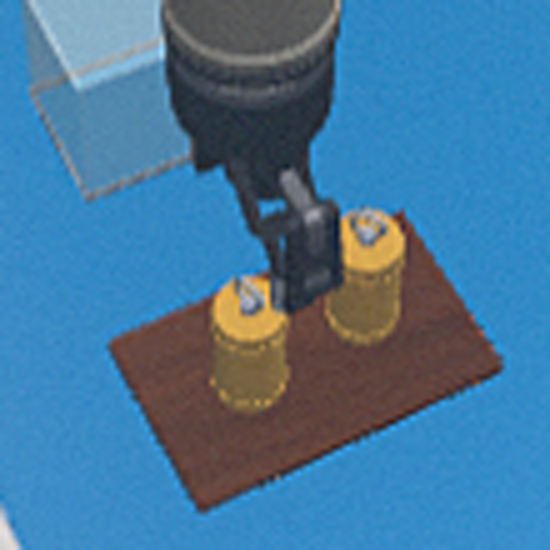

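Both weights stand upright in their places. Descend on the near one and grip it.

send_rows:
  commands:
    - {"translation": [0,0,0.025],"rot": [0,0,0],"grip": 0.085}
    - {"translation": [0,0,0.025],"rot": [0,0,0],"grip": 0.085}
    - {"translation": [0,0,0.025],"rot": [0,0,0],"grip": 0.085}
    - {"translation": [0,0,0.02],"rot": [0,0,0],"grip": 0.085}
    - {"translation": [0,0,0.005],"rot": [0,0,0],"grip": 0.085}

```text
t: 22.0
eef_pos: [0.4504, -0.1881, 0.0695]
tool_rot: [-0.002, 0.707, 0.707, -0.001]
contact_force: [-1.0, 0.3, -0.0]
gripper_width: 0.998
```

send_rows:
  commands:
    - {"translation": [0,0,0],"rot": [0,0,0],"grip": 0.06}
    - {"translation": [0,0,0],"rot": [0,0,0],"grip": 0.05}
    - {"translation": [0,0,0],"rot": [0,0,0],"grip": 0.045}
    - {"translation": [0,0,0],"rot": [0,0,0],"grip": 0.04}
    - {"translation": [0,0,0],"rot": [0,0,0],"grip": 0.03}
  force: 60

```text
t: 22.42
eef_pos: [0.4531, -0.1885, 0.0737]
tool_rot: [0.001, 0.707, 0.707, 0.001]
contact_force: [-0.3, 3.3, 6.1]
gripper_width: 0.457
```

send_rows:
  commands:
    - {"translation": [0,0,0],"rot": [0,0,0],"grip": 0.025}
    - {"translation": [0,0,0],"rot": [0,0,0],"grip": 0.025}
    - {"translation": [0,0,0],"rot": [0,0,0],"grip": 0.025}
    - {"translation": [0,0,0],"rot": [0,0,0],"grip": 0.025}
    - {"translation": [0,0,0],"rot": [0,0,0],"grip": 0.025}

```text
t: 22.83
eef_pos: [0.453, -0.1884, 0.0737]
tool_rot: [0.001, 0.707, 0.707, 0.001]
contact_force: [-0.0, 2.6, 5.6]
gripper_width: 0.451
```

send_rows:
  commands:
    - {"translation": [0,0,-0.003],"rot": [0,0,0],"grip": 0.025}
    - {"translation": [0,0,-0.007],"rot": [0,0,0],"grip": 0.025}
    - {"translation": [0,0,-0.015],"rot": [0,0,0],"grip": 0.025}
    - {"translation": [0,0,-0.02],"rot": [0,0,0],"grip": 0.025}
    - {"translation": [0,0,-0.02],"rot": [0,0,0],"grip": 0.025}

```text
t: 23.25
eef_pos: [0.4509, -0.1888, 0.1379]
tool_rot: [-0.001, 0.707, 0.707, -0.001]
contact_force: [0.3, 0.3, -6.0]
gripper_width: 0.454
```

send_rows:
  commands:
    - {"translation": [0,0,-0.025],"rot": [0,0,0],"grip": 0.025}
    - {"translation": [0,0,-0.03],"rot": [0,0,0],"grip": 0.025}
    - {"translation": [0,0,-0.03],"rot": [0,0,0],"grip": 0.025}
    - {"translation": [0,0,-0.025],"rot": [0,0,0],"grip": 0.025}
    - {"translation": [0.01,0.005,0],"rot": [0,0,0],"grip": 0.025}

```text
t: 23.67
eef_pos: [0.4581, -0.182, 0.2524]
tool_rot: [0.004, 0.709, 0.705, 0.002]
contact_force: [0.9, -1.0, -5.8]
gripper_width: 0.452
```

send_rows:
  commands:
    - {"translation": [0.02,0.01,0],"rot": [0,0,0],"grip": 0.025}
    - {"translation": [0.03,0.01,0],"rot": [0,0,0],"grip": 0.025}
    - {"translation": [0.03,0.01,0],"rot": [0,0,0],"grip": 0.025}
    - {"translation": [0.03,0.01,0],"rot": [0,0,0],"grip": 0.025}
    - {"translation": [0.03,0.01,0],"rot": [0,0,0],"grip": 0.025}

```text
t: 24.08
eef_pos: [0.5061, -0.0369, 0.2459]
tool_rot: [-0.001, 0.707, 0.707, -0.001]
contact_force: [0.8, -1.3, -6.9]
gripper_width: 0.453
```

send_rows:
  commands:
    - {"translation": [0.03,0.01,0],"rot": [0,0,0],"grip": 0.025}
    - {"translation": [0.03,0.01,0],"rot": [0,0,0],"grip": 0.025}
    - {"translation": [0.03,0.01,0],"rot": [0,0,0],"grip": 0.025}
    - {"translation": [0.03,0.005,0],"rot": [0,0,0],"grip": 0.025}
    - {"translation": [0.03,0.005,0],"rot": [0,0,0],"grip": 0.025}

```text
t: 24.5
eef_pos: [0.5461, 0.113, 0.2455]
tool_rot: [-0.001, 0.707, 0.707, -0.001]
contact_force: [-0.1, 0.5, -5.8]
gripper_width: 0.451
```

send_rows:
  commands:
    - {"translation": [0.03,0.005,0],"rot": [0,0,0],"grip": 0.025}
    - {"translation": [0.03,0.002,0],"rot": [0,0,0],"grip": 0.025}
    - {"translation": [0.025,0,0],"rot": [0,0,0],"grip": 0.025}
    - {"translation": [0.01,0,0],"rot": [0,0,0],"grip": 0.025}
    - {"translation": [0,0,0],"rot": [0,0,0],"grip": 0.025}

```text
t: 24.92
eef_pos: [0.5523, 0.2105, 0.2453]
tool_rot: [-0.001, 0.705, 0.709, -0.001]
contact_force: [0.6, 0.6, -6.3]
gripper_width: 0.453
```

send_rows:
  commands:
    - {"translation": [0,0,0],"rot": [0,0,0],"grip": 0.025}
    - {"translation": [0,0,0],"rot": [0,0,0],"grip": 0.025}
    - {"translation": [0,0,0],"rot": [0,0,0],"grip": 0.025}
    - {"translation": [0,0,0],"rot": [0,0,0],"grip": 0.025}
    - {"translation": [0,0,0],"rot": [0,0,0],"grip": 0.025}

```text
t: 25.33
eef_pos: [0.5544, 0.205, 0.2473]
tool_rot: [0.0, 0.708, 0.706, -0.0]
contact_force: [-0.1, -0.4, -6.0]
gripper_width: 0.452
```

```bash
python3 - <<'E'
from station import *
from h import *
print(get_obs()["eef_pos"],get_obs()["contact_force"])
s=read_camera("side"); crop(s,180,340,90,290,3.8,"pics/s11.png")
E
```

```text
[0.55435839 0.20501104 0.24734611] [-0.1353275  -0.36809336 -5.95792437]
```

View pics/s11.png

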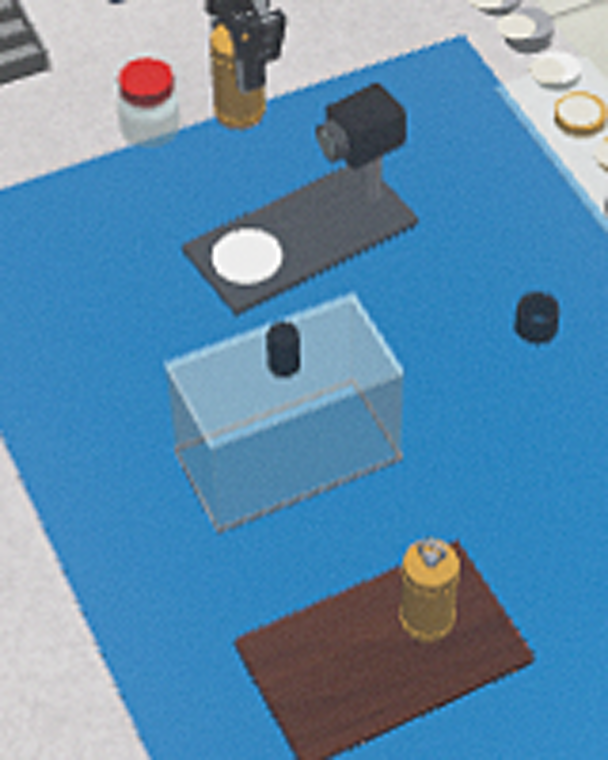

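send_rows:
  commands:
    - {"translation": [0.005,0,0.015],"rot": [0,0,0],"grip": 0.025}
    - {"translation": [0,0,0.025],"rot": [0,0,0],"grip": 0.025}
    - {"translation": [0,0,0.025],"rot": [0,0,0],"grip": 0.025}
    - {"translation": [0,0,0.025],"rot": [0,0,0],"grip": 0.025}
    - {"translation": [0,0,0.02],"rot": [0,0,0],"grip": 0.025}

```text
t: 25.8
eef_pos: [0.5538, 0.2107, 0.1357]
tool_rot: [-0.0, 0.707, 0.707, -0.0]
contact_force: [0.5, -1.0, -5.9]
gripper_width: 0.453
```

send_rows:
  commands:
    - {"translation": [0,0,0.01],"rot": [0,0,0],"grip": 0.025}
    - {"translation": [0,0,0.005],"rot": [0,0,0],"grip": 0.025}
    - {"translation": [0,0,0],"rot": [0,0,0],"grip": 0.025}
    - {"translation": [0,0,0],"rot": [0,0,0],"grip": 0.025}
    - {"translation": [0,0,0],"rot": [0,0,0],"grip": 0.025}

```text
t: 26.22
eef_pos: [0.5553, 0.2115, 0.1238]
tool_rot: [0.0, 0.707, 0.707, 0.001]
contact_force: [-0.1, -0.1, -5.3]
gripper_width: 0.455
```

send_rows:
  commands:
    - {"translation": [0,0,0],"rot": [0,0,0],"grip": 0.025}
    - {"translation": [0,0,0],"rot": [0,0,0],"grip": 0.025}
    - {"translation": [0,0,0],"rot": [0,0,0],"grip": 0.025}
    - {"translation": [0,0,0],"rot": [0,0,0],"grip": 0.025}
    - {"translation": [0,0,0],"rot": [0,0,0],"grip": 0.025}

```text
t: 26.63
eef_pos: [0.5543, 0.2111, 0.1225]
tool_rot: [0.0, 0.707, 0.707, 0.0]
contact_force: [0.6, 0.9, -6.7]
gripper_width: 0.455
```

```bash
python3 - <<'E'
from station import *
from h import *
o=get_obs();print(o["eef_pos"],o["contact_force"],abs(o["joint_vel"]).max())
s=read_camera("side"); crop(s,180,340,90,290,3.8,"pics/s12.png"); crop(s,220,300,110,180,7,"pics/s12b.png")
t=read_camera("top"); crop(t,110,360,90,260,3.2,"pics/t12.png")
for z in (.14,.1,.06): print(z,(project(s,[.5545,.21,z])-[220,110])*7)
E
```

```text
[0.55427189 0.21113264 0.12250393] [ 0.6173333  0.8608795 -6.7465503] 0.00343433722631569
0.14 [[161.29366404 131.86120336]]
0.1 [[165.11623277 195.26503887]]
0.06 [[168.80731381 256.23335338]]
```

View pics/s12.png

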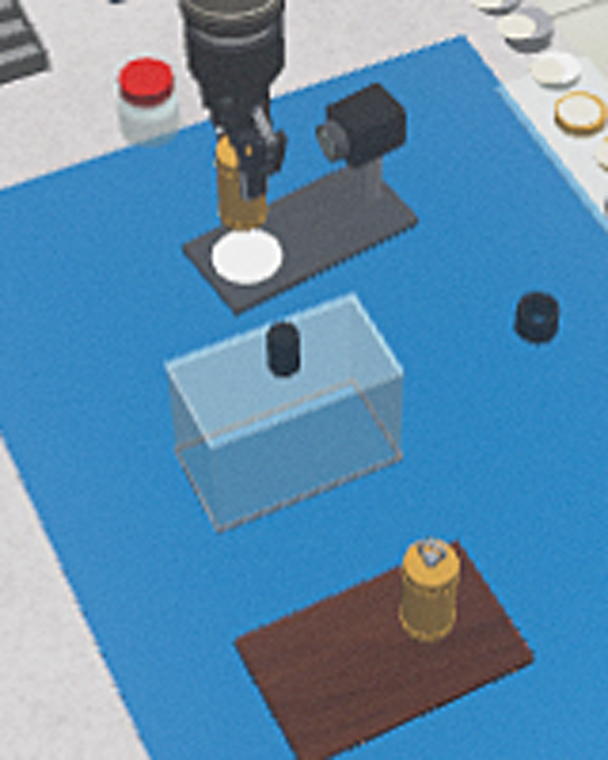

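View pics/s12b.png

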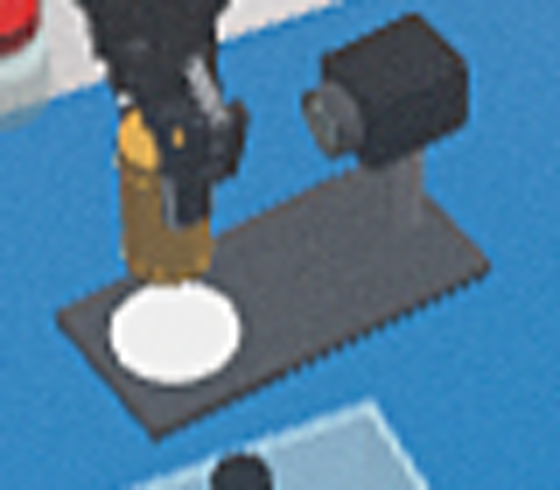

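View pics/t12.png

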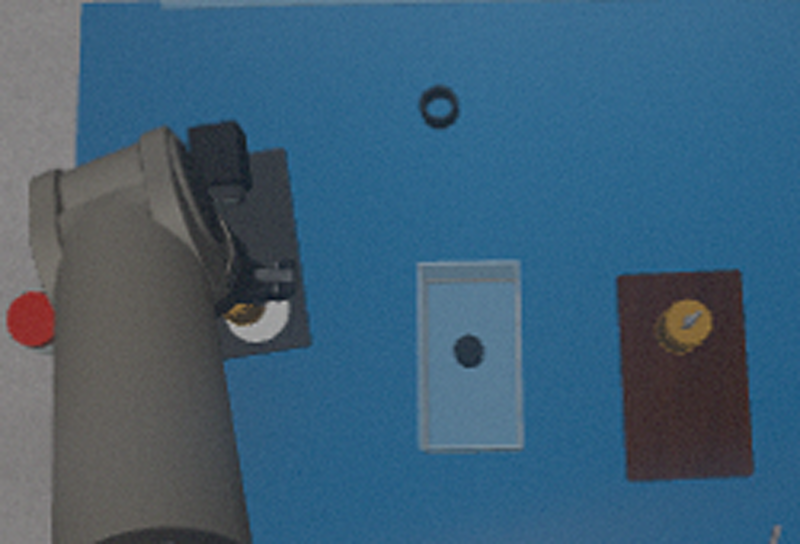

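```bash
python3 - <<'E'
from station import *
print(hand_in())
E
```

```text
the job is handed in; nothing more can be done
None
```

I finished the sequence and handed the job in at about 26.7 s; hand-in reports no verdict.

- **Cover:** It stands right way up on the bench between the plinth and the bench camera, and I let go of it.
- **Weighing:** The near weight read about 6 N on the wrist and the far one about 2.5 N, so the near one is the heavier. Each was lifted straight up and set back in its place. The far weight stands upright on the plinth.
- **Final hold:** The gripper holds the heavier weight in front of the lens. From the tool position, its middle is at about (0.554, 0.211, 0.101) m, against a measured view point of (0.5545, 0.210, 0.100) m.

**Last checks:** The arm was still, the wrist force was only the weight's own (about 6 N), and the side picture showed the weight clear of the pad, base plate and camera. I saw no sign that any bystander had moved, though the blower and screwdriver were outside my last cropped pictures and I didn't re-check them. No check failed or disagreed beyond the 2–3 mm spread between the two cameras.

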